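Lock the bulkhead insert and load the adapter rack

TASK

Get the fibre test station ready. Lower the steel holding fork over the flats of the stand's insert with its handle down in the saddle, so that the insert cannot turn, and with the fork in place swing the brass locknut's lever clockwise until it is fully tight; then lay the fork flat and wholly back on its blue mat. Also seat every white adapter that is out on the bench fully down in a rack pocket of its own, and leave the cleaner bottle and the glass jar alone.

Things in the scene. Friction and masses are not known exactly. Their poses are not given: they have to be found in the camera images.
- stand: Fixed aluminium bulkhead test stand: base plate 190 x 76 mm, 12 mm thick. Origin on the table, on the vertical axis of the insert; its x axis runs from the insert to the saddle, z up.
- saddle (a point): Middle of the saddle floor, at stand x = 118 mm, 62 mm above the table: a post 18 mm long in x, with two cheeks 24 mm apart (in y) and 22 mm high on it. The handle of a holding fork laid along the stand's x rests on this floor between the cheeks, which keep it from turning.
- insert (a joint): Turn of the steel bulkhead insert (the inner part) about the stand's vertical axis, rad, clockwise from above positive; 0 at the start, when its two flats lie along the stand's x. It turns easily (0.06 N m), and the locknut drags it round (0.2 N m) unless it is held.
- insert_top (a point): Centre of the top face of the insert, 92 mm above the table. The insert is a slab 34 mm long (along the stand's x) and 20 mm across the flats, standing from 62 mm up to 82 mm, narrowing to 30 x 14 mm above that; below it a round shoulder 46 mm across, top 62 mm above the table, on which the fork's head rests.
- locknut (a joint): Turn of the brass locknut on the insert below the shoulder, measured relative to the insert, rad, clockwise from above positive; starts between 0 and 0.5, fully tight against its stop at 1.3. It stays where it is left.
- lever_peg (a point): Top centre of the upright black peg at the end of the locknut's lever: 16 mm in diameter, from 36 to 80 mm above the table, 62 mm from the insert's axis. At locknut = insert = 0 it lies 170 degrees anticlockwise (seen from above) of the stand's x axis; it swings clockwise as the nut tightens. Push or pinch it.
- mat: Thin blue mat with a white grid, 240 x 110 x 3 mm, lying fixed on the table; origin at the centre of its underside, x lengthwise, z up. The holding fork starts on it.
- fork: Loose steel holding fork (open-ended flat spanner), 189 mm long, 45 mm wide head, 0.25 kg, lying flat, head and handle 12 mm thick. Origin: underside, middle of the slot (this point comes onto the insert's axis); x towards the handle's tail, z up. Slot 23 mm wide between two prongs 11 mm wide, open at the tips (x = -22 mm), closed at x = 24 mm. Handle 16 mm wide, to x = 167 mm.
- fork_grip (a point): Top centre of the fork's black rubber grip block, at fork x = 70 mm, near the centre of mass, 32 mm above the fork's underside; the block is 50 mm long (fork x), 18 mm wide, and stands on the 12 mm thick handle.
- fork_tips (a point): Underside point midway between the ends of the fork's prongs.
- fork_tail (a point): Underside point at the end of the fork's handle.
- rack: Fixed grey rack 170 x 190 x 15 mm with six rectangular pockets, each 70 mm (rack x) by 34 mm (rack y), 10 mm deep (pocket floor 5 mm above the table), at rack x = -40 and 40 mm, y = -62, 0 and 62 mm. Origin at the centre of its underside, z up.
- adapter0: Loose duplex fibre adapter: white plastic block 64 x 28 x 30 mm with a steel band and round ports in both ends, 0.06 kg, standing on its underside. Origin at the centre of the underside, x lengthwise, z up. May be absent. All alike.
- adapter1: Loose duplex fibre adapter: white plastic block 64 x 28 x 30 mm with a steel band and round ports in both ends, 0.06 kg, standing on its underside. Origin at the centre of the underside, x lengthwise, z up. May be absent. All alike.
- adapter2: Loose duplex fibre adapter: white plastic block 64 x 28 x 30 mm with a steel band and round ports in both ends, 0.06 kg, standing on its underside. Origin at the centre of the underside, x lengthwise, z up. May be absent. All alike.
- adapter3: Loose duplex fibre adapter: white plastic block 64 x 28 x 30 mm with a steel band and round ports in both ends, 0.06 kg, standing on its underside. Origin at the centre of the underside, x lengthwise, z up. May be absent. All alike.
- adapter4: Loose duplex fibre adapter: white plastic block 64 x 28 x 30 mm with a steel band and round ports in both ends, 0.06 kg, standing on its underside. Origin at the centre of the underside, x lengthwise, z up. May be absent. All alike.
- adapter5: Loose duplex fibre adapter: white plastic block 64 x 28 x 30 mm with a steel band and round ports in both ends, 0.06 kg, standing on its underside. Origin at the centre of the underside, x lengthwise, z up. May be absent. All alike.
- cleaner: Bystander: white cleaner bottle, 56 mm diameter, 130 mm tall; origin at the centre of its underside.
- cap_jar: Bystander: squat glass jar, 68 mm diameter, 65 mm tall; origin at the centre of its underside.

How it is judged:
By the outcome, as a careful person would: the job done as asked, in the order asked, and still so for the second after the job is handed in, with the robot touching nothing.
Of adapter0, adapter1, adapter2, adapter3, adapter4, adapter5 only 4 to 6 are there at a start; the rules pass over those that are not, and their reading is None.
At some moment in a run one of adapter0, adapter1, adapter2, adapter3, adapter4, adapter5 may be knocked a few centimetres aside while the robot is not near it.
Once in a run the grip may slacken for a moment while it holds something.
It also fails if it takes over 208 s, if anything falls off the work surface, if the arm or the gripper's body presses on something with over 40 N, if the wrist force passes 120 N, or if a joint passes its speed limit or range.

ROBOT

A 6-joint arm with a two-finger parallel gripper is mounted at the origin on the work surface. World frame = base frame: x ahead of the robot, y to its left, z up, the work surface at z = 0. Lengths are in m, angles in rad, forces in N, time in s.
With the tool pointing down it reaches from about 0.275 to 1 m from the base axis. Payload 8.4 kg.
Tool frame: the origin (TCP) lies on the centre line of the jaws, within the pads' length; the fingertips stand 17 mm ahead of it and the grasp point (between the pads) lies 2 mm behind it (bot.tcp_to_tips is the y of the fingertips in the tool frame, in m); y points along the fingers, z is the direction in which the jaws open and shut, and the axes are right-handed (so a half turn about y gives the same grasp; the last joint's range is limited). The gripper opens to 85 mm and grips with 20 to 120 N. Pads are 22 mm wide; open, the fingers measure 114 mm over their backs; the gripper's body (76 mm by 85 mm) begins 54 mm behind the grasp point. The pads swing forward as they close: fully open they stand 13 mm farther back than shut.
Start: joints at [-1.329, 0.353, 1.633, -0, 1.155, -0.002], TCP at [0.151, -0.607, 0.248] pointing down, gripper open.
Joint ranges: [-2.63, 2.63], [-0.92, 2.1], [0.06, 2.66], [-1.3, 4.44], [0, 2.69], [-3.02, 3.02]. Speed limits (rad/s): [2.22, 2.22, 2.79, 3.14, 3.14, 3.14].

INTERFACE

Orientations are given as a unit quaternion [x, y, z, w].
In Python, from workcell import bot, hand, kinematics, get_obs, vision, hand_in gives the robot as it stands. The module is installed in compiled form; this text tells all that it offers. Calls block until the motion is done:
- bot.reach(position, orientation): joint-space move of the TCP to a pose.
- bot.servo_line(position, ori=None, velocity=0.15): straight line of the TCP; ori=None keeps the orientation; velocity is the mean speed in m/s.
- bot.goto_joints(angles): joint-space move.
- hand.move_gripper(opening, strength=None): finger opening in m; strength is the grip in N (None keeps the last); returns when the fingers have stopped.
- bot.dwell(seconds).
- kinematics.solve_ik(position, orientation): joint angles nearest the present ones, or None.
- get_obs(): the state.
- vision.read_camera(name): name is "side" or "top"; returns a dict with "frame" (400x640x3 uint8, red, green, blue), "intrinsics" (3x3 intrinsics, pixels), "view" (4x4, takes a point from world to camera coordinates). Camera axes: x right, y down, z forward; pixel columns grow to the right and rows downward; lengths in m; the calibration is good to about 2 mm. A picture is of the moment at which its call begins. There is no depth.
A pose or a line that the arm cannot do raises bot.IKError and nothing moves.
- hand_in(): hands the job in, once; it reports no verdict.
The state is a dict: "time_s": time; "joint_pos": joint angles; "joint_vel": joint speeds; "joint_efforts": joint torques, N m; "position": TCP position; "orientation": TCP orientation; "wrist_force": force on the tool from outside, world axes, zero at the start; "ft_torque": the same for the moment, N m; "gripper_width": finger opening in m.
Only numpy, scipy, OpenCV 4.12 (cv2) and the standard library are available. Lean on these libraries where they do the work, as an engineer would, in place of code of your own. Each camera call takes 0.05 s, during which the arm holds its last target. There are 200 camera calls.

## Working session

There is one attempt and no reset: what is moved stays moved. The work goes in short steps, each a Python script; the robot and the scene stay as the last script left them, time stands still between calls to the robot, and variables do not carry over. Pictures are saved under pics/ and viewed, about 12 in all and at most 16, crops included, and the job is handed in when it is done.

```bash
mkdir -p pics; ls; python3 - <<'E'
from workcell import *
import cv2,numpy as np
for n in("top","side"):
    c=vision.read_camera(n); cv2.imwrite(f"pics/{n}0.png",c["frame"][:,:,::-1]); print(n,c["intrinsics"].round(1).tolist(),c["view"].round(4).tolist())
    
o=get_obs();print(o)
print(bot.tcp_to_tips)
E
```

```text
pics
top [[393.4, 0.0, 315.7], [0.0, 393.4, 200.2], [0.0, 0.0, 1.0]] [[0.0702, -0.9975, 0.002, -0.0538], [-0.9762, -0.0691, -0.2055, 0.6231], [0.2051, 0.0125, -0.9787, 1.0211], [0.0, 0.0, 0.0, 1.0]]
side [[507.9, 0.0, 317.5], [0.0, 507.9, 203.9], [0.0, 0.0, 1.0]] [[-0.9305, -0.3664, -0.0025, 0.5638], [-0.2805, 0.7168, -0.6383, 0.2274], [0.2356, -0.5932, -0.7698, 1.1564], [0.0, 0.0, 0.0, 1.0]]
{'time_s': 0.1, 'joint_pos': array([-1.32938085e+00,  3.53586547e-01,  1.63404920e+00,  3.25036022e-06,
        1.15519590e+00, -2.39704698e-03]), 'joint_vel': array([ 2.38954085e-03, -3.56617867e-04, -2.47897971e-03,  6.28066044e-05,
       -6.29599310e-04,  1.17138190e-04]), 'joint_efforts': array([-1.15104256e-03, -6.06356764e+01, -3.42821181e+01,  9.02501233e-05,
        4.12569716e-03, -3.29982288e-05]), 'position': array([ 0.15078489, -0.60612715,  0.24763648]), 'orientation': array([-0.0860381 ,  0.70229405, -0.70142395,  0.08593574]), 'wrist_force': array([0.15776819, 0.24419842, 0.17787222]), 'ft_torque': array([-0.0296608 , -0.01480688,  0.02103603]), 'gripper_width': 0.08537530857148448}
0.017
```

View pics/top0.png

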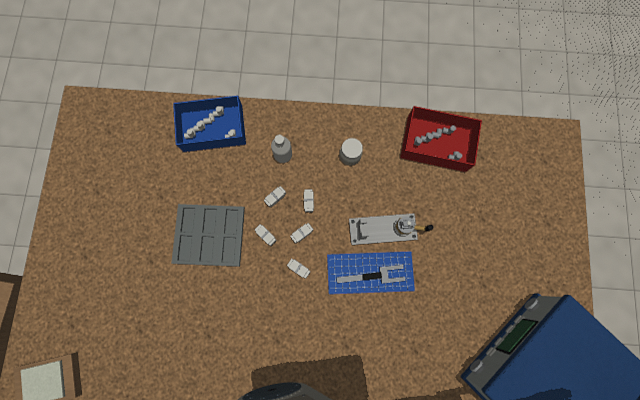

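View pics/side0.png

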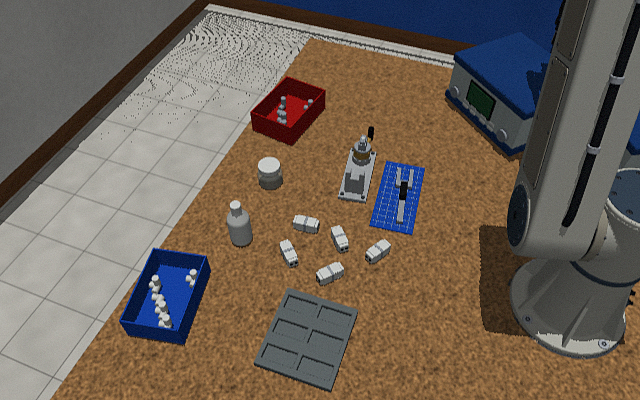

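```bash
cat > h.py <<'E'
import numpy as np,cv2
from workcell import *
def snap(n,save=None):
    c=vision.read_camera(n); 
    if save: cv2.imwrite(f"pics/{save}.png",c["frame"][:,:,::-1])
    return c
def cast(c,uv,z):
    uv=np.atleast_2d(uv).astype(float); V=c["view"];R=V[:3,:3];C=-R.T@V[:3,3]
    d=np.c_[uv,np.ones(len(uv))]@np.linalg.inv(c["intrinsics"]).T@R
    return (C+d*((z-C[2])/d[:,2])[:,None])[:,:2]
def proj(c,p):
    p=np.atleast_2d(p); q=(p@c["view"][:3,:3].T+c["view"][:3,3])@c["intrinsics"].T
    return q[:,:2]/q[:,2:]
def q(jaw):  # tool down, jaws opening along world angle jaw
    from scipy.spatial.transform import Rotation as Ro
    z=np.array([np.cos(jaw),np.sin(jaw),0]);y=np.array([0,0,-1.]);x=np.cross(y,z)
    return Ro.from_matrix(np.c_[x,y,z]).as_quat()
E
python3 - <<'E'
from h import *
from scipy.spatial.transform import Rotation as Ro
print(Ro.from_quat(get_obs()['orientation']).as_matrix().round(2))
def crop(c,x0,y0,w,h,k): return cv2.resize(c["frame"][y0:y0+h,x0:x0+w,::-1],None,fx=k,fy=k,interpolation=cv2.INTER_CUBIC)
t=snap("top");s=snap("side")
a=crop(t,325,205,115,95,5);b=crop(s,330,120,100,120,4)
cv2.imwrite("pics/ct.png",a);cv2.imwrite("pics/cs.png",b)
for n,c in(("top",t),("side",s)):
    f=c["frame"].astype(int); lo=f.min(2);sp=f.max(2)-lo
    hsv=cv2.cvtColor(c["frame"],cv2.COLOR_RGB2HSV)
    m=((lo>105)&(sp<40)).astype(np.uint8)
    box=(240,180,330,285) if n=="top" else (270,205,395,290)
    mm=np.zeros_like(m);mm[box[1]:box[3],box[0]:box[2]]=m[box[1]:box[3],box[0]:box[2]]
    mm=cv2.morphologyEx(mm,cv2.MORPH_CLOSE,np.ones((3,3)))
    cs,_=cv2.findContours(mm,0,1)
    for k in cs:
        if cv2.contourArea(k)<60: continue
        w=cast(c,k[:,0],0.02)*1000; r=cv2.minAreaRect(w.astype(np.float32))
        print(n,"adapter",cv2.contourArea(k),np.round(r[0],0),np.round(r[1]),round(r[2],1))
    m=((f[:,:,2]>f[:,:,0]+40)).astype(np.uint8)
    cs,_=cv2.findContours(cv2.morphologyEx(m,cv2.MORPH_CLOSE,np.ones((15,15))),0,1)
    for k in cs:
        if cv2.contourArea(k)<1500: continue
        w=cast(c,k[:,0],0.003)*1000; r=cv2.minAreaRect(w.astype(np.float32)); print(n,"blue",np.round(r[0]),np.round(r[1]),round(r[2],1))
    m=((lo>60)&(f.max(2)<150)&(sp<22)).astype(np.uint8)
    m=cv2.morphologyEx(m,cv2.MORPH_CLOSE,np.ones((5,5)))
    cs,_=cv2.findContours(m,0,1)
    box=(165,195,255,275) if n=="top" else (245,280,370,395)
    for k in cs:
        x,y,w_,h_=cv2.boundingRect(k)
        if cv2.contourArea(k)<1500 or x<box[0] or y<box[1] or x+w_>box[2] or y+h_>box[3]: continue
        w=cast(c,k[:,0],0.015)*1000; r=cv2.minAreaRect(w.astype(np.float32)); print(n,"rack",np.round(r[0]),np.round(r[1]),round(r[2],1))
E
```

```text
[[-0.97 -0.    0.24]
 [-0.24  0.   -0.97]
 [-0.   -1.   -0.  ]]
top adapter 204.5 [439.  26.] [64. 28.] 60.8
top adapter 194.5 [527. 128.] [65. 26.] 49.8
top adapter 197.0 [540.  25.] [28. 64.] 41.1
top adapter 177.5 [635.  12.] [62. 26.] 4.4
top adapter 182.0 [640. 111.] [29. 64.] 44.0
top blue [ 185. -719.] [298. 392.] 48.2
top blue [ 443. -176.] [109. 240.] 6.1
top blue [855. 333.] [161. 209.] 11.5
top rack [515. 290.] [170. 190.] 1.7
side adapter 249.5 [527. 123.] [64. 30.] 51.3
side adapter 229.0 [441.  22.] [65. 29.] 60.7
side adapter 218.5 [639. 107.] [28. 65.] 46.1
side adapter 207.5 [539.  21.] [28. 66.] 40.2
side adapter 201.0 [635.   7.] [63. 30.] 5.9
side blue [859. 306.] [162. 229.] 11.5
side blue [ 443. -175.] [110. 241.] 6.2
side blue [ 541. -851.] [1187.  706.] 21.2
side rack [515. 291.] [170. 191.] 1.8
```

View pics/ct.png

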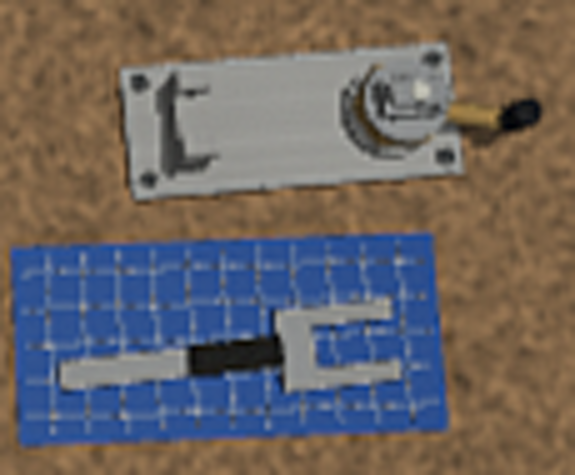

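View pics/cs.png

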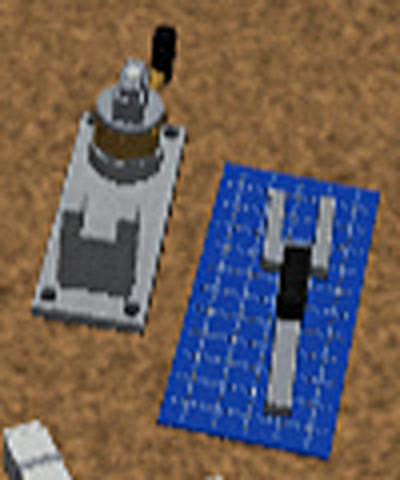

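```bash
python3 - <<'E'
from h import *
t=snap("top");s=snap("side")
T=lambda p:np.array(p)/5-0.4+[325,205]
S=lambda p:np.array(p)/4-0.375+[330,120]
for n,c in(("top",t),("side",s)):
    f=c["frame"].astype(int); lo=f.min(2);sp=f.max(2)-lo
    m=((lo>95)&(sp<40)).astype(np.uint8)
    box=(345,205,425,248) if n=="top" else (334,140,380,205)
    mm=np.zeros_like(m);mm[box[1]:box[3],box[0]:box[2]]=m[box[1]:box[3],box[0]:box[2]]
    ys,xs=np.nonzero(mm); k=cv2.convexHull(np.c_[xs,ys].astype(np.int32))
    r=cv2.minAreaRect((cast(c,k[:,0],.012)*1000).astype(np.float32)); print(n,"base+",np.round(r[0],1),np.round(r[1]),r[2])
    # fork: handle/head grey on mat
    g=((sp<60)&(f[:,:,2]<f[:,:,0]+35)).astype(np.uint8)
    box=(331,256,408,290) if n=="top" else (382,165,420,228)
    mm=np.zeros_like(g);mm[box[1]:box[3],box[0]:box[2]]=g[box[1]:box[3],box[0]:box[2]]
    mm=cv2.morphologyEx(mm,cv2.MORPH_OPEN,np.ones((3,3)))
    cs,_=cv2.findContours(mm,0,1);k=max(cs,key=cv2.contourArea)
    r=cv2.minAreaRect((cast(c,k[:,0],.015)*1000).astype(np.float32)); print(n,"fork",np.round(r[0],1),np.round(r[1]),r[2])
    b=(f.max(2)<50).astype(np.uint8);mm=np.zeros_like(b);mm[box[1]:box[3],box[0]:box[2]]=b[box[1]:box[3],box[0]:box[2]]
    cs,_=cv2.findContours(mm,0,1);k=max(cs,key=cv2.contourArea);M=cv2.moments(k);uv=[M['m10']/M['m00'],M['m01']/M['m00']]
    print(n,"grip",cast(c,uv,.031)*1000)
print("base corners",(cast(t,T([[120,70],[445,42],[465,172],[135,200]]),.012)*1000).round(1).tolist())
print("base corners side",(cast(s,S([[82,118],[186,128],[142,325],[33,313]]),.012)*1000).round(1).tolist())
print("shoulder top", cast(t,T([407,103]),.062)*1000,"side",cast(s,S([131,105]),.062)*1000)
print("peg",cast(t,T([530,108]),.08)*1000,cast(s,S([164,32]),.08)*1000)
E
```

```text
top base+ [ 567.8 -206. ] [ 77. 189.] 8.491816520690918
top fork [ 432.9 -174.9] [ 45. 187.] 9.14139461517334
top grip [[ 432.19922726 -176.77727498]]
side base+ [ 570.4 -223.5] [ 75. 231.] 8.655911445617676
side fork [ 432.2 -169. ] [ 44. 193.] 9.562896728515625
side grip [[ 431.24575154 -170.48763311]]
base corners [[589.1, -107.1], [618.6, -292.9], [544.4, -305.7], [515.3, -119.5]]
base corners side [[617.1, -285.0], [544.4, -302.5], [516.6, -115.6], [586.9, -99.2]]
shoulder top [[ 573.58482227 -260.7366349 ]] side [[ 575.22045805 -259.87562551]]
peg [[ 572.64627275 -322.70489309]] [[ 571.93217943 -319.58624184]]
```

```bash
cat >> h.py <<'E'
def best(p,jaw):
    c=[]
    j0=get_obs()['joint_pos']
    for a in(jaw,jaw+np.pi):
        s=kinematics.solve_ik(p,q(a))
        if s is not None: c.append((np.abs(np.array(s)-j0).max(),a))
    return min(c)[1]
def go(p,jaw): a=best(p,jaw); bot.reach(p,q(a)); return a
def st(tag=""):
    o=get_obs();print(tag,"t%.1f"%o['time_s'],o['position'].round(4),"F",o['wrist_force'].round(1),"w%.4f"%o['gripper_width'],"j6 %.2f"%o['joint_pos'][5])
    return o
E
python3 - <<'E'
from h import *
d=np.deg2rad
a=go([.4323,-.1745,.13],d(9.2)); st("above")
hand.move_gripper(.045,80)
bot.servo_line([.4323,-.1745,.026],q(a),.12); st("down")
hand.move_gripper(0.0,80); st("grip")
bot.servo_line([.4323,-.1745,.145],None,.1); st("up")
T=np.array([.575,-.2605])+.07*np.array([np.cos(d(98.8)),np.sin(d(98.8))])
a=best([*T,.145],d(8.8)); bot.servo_line([*T,.145],q(a),.15); st("hover"); 
bot.servo_line([*T,.125],None,.1)
t=snap("top");s=snap("side")
cr=lambda c,x,y,w,h,k:cv2.resize(c["frame"][y:y+h,x:x+w,::-1],None,fx=k,fy=k,interpolation=cv2.INTER_CUBIC)
A=cr(t,330,190,120,70,6);B=cr(s,320,110,90,100,4);cv2.imwrite("pics/h1t.png",A)
cv2.imwrite("pics/h1s.png",cr(s,320,110,90,100,6))
E
```

```text
above t2.2 [ 0.4325 -0.1752  0.1302] F [-0.6  0.3  0.7] w0.0856 j6 -0.55
down t3.7 [ 0.4327 -0.1746  0.0264] F [1.1 0.  0.3] w0.0445 j6 -0.55
grip t4.1 [ 0.4327 -0.1747  0.0269] F [-0.4  0.7  8.1] w0.0163 j6 -0.55
up t5.4 [ 0.4319 -0.1743  0.1444] F [ 0.7  0.4 -2.9] w0.0165 j6 -0.55
hover t6.4 [ 0.5633 -0.1911  0.1446] F [ 0.2  0.2 -2.1] w0.0165 j6 -0.48
```

View pics/h1t.png

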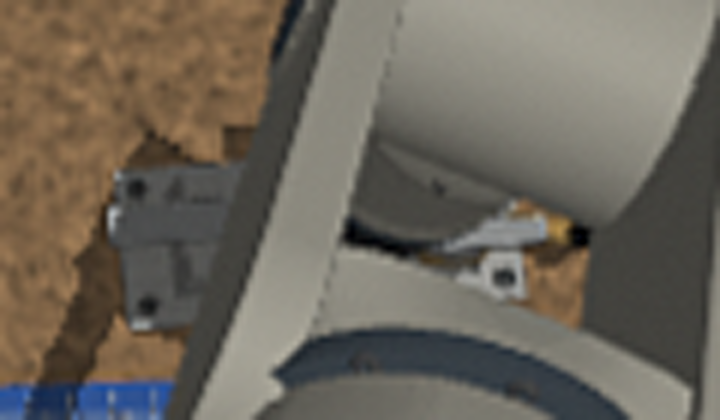

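View pics/h1s.png

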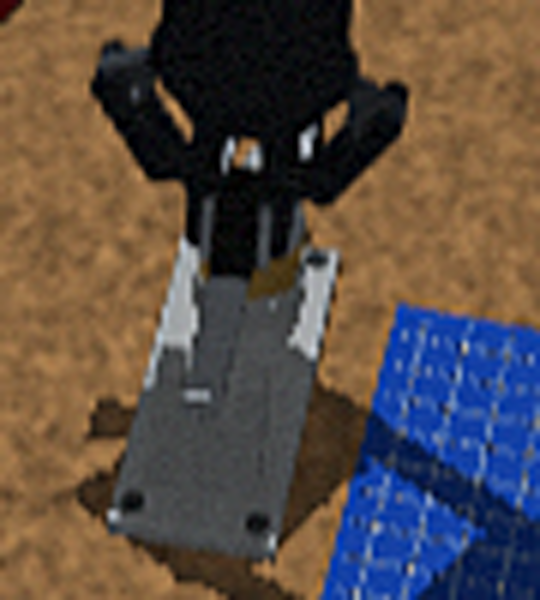

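```bash
python3 - <<'E'
from h import *
d=np.deg2rad
o=st();s=snap("side")
u=np.array([np.cos(d(98.8)),np.sin(d(98.8))]);v=np.array([-u[1],u[0]])
f=o['position'][:2]-.07*u; I=np.array([.575,-.2605])
P=lambda xy,z:((proj(s,[*xy,z])[0]-[320,110])*6+2.5).round(0)
for n,b,z in(("fork",f,o['position'][2]-.023),):
  for sy in(-1,1):
    for x in(-.022,.015): print("prong",sy,x,"inner",P(b+u*x+v*sy*.0115,z+.012),"outer",P(b+u*x+v*sy*.0225,z+.012))
  print("tail",[P(b+u*.167+v*k*.008,z+.012) for k in(-1,1)])
for x in(-.015,.015):
  for y in(-.007,.007): print("insert",P(I+u*x+v*y,.092))
for y in(-.012,.012): print("cheek",P(I+u*.127+v*y,.084),P(I+u*.127+v*y,.062))
E
```

```text
t6.9 [ 0.5643 -0.1914  0.1254] F [-0.9 -1.2 -2.5] w0.0165 j6 -0.48
prong -1 -0.022 inner [248.  95.] outer [224.  92.]
prong -1 0.015 inner [234. 150.] outer [210. 146.]
prong 1 -0.022 inner [299. 103.] outer [323. 106.]
prong 1 0.015 inner [286. 158.] outer [310. 161.]
tail [array([180., 397.]), array([219., 403.])]
insert [252. 144.]
insert [283. 149.]
insert [241. 189.]
insert [272. 193.]
cheek [185. 377.] [182. 412.]
cheek [240. 386.] [237. 421.]
```

```bash
python3 - <<'E'
from h import *
p=get_obs()['position'].copy();p[:2]=[.5643,-.1914]
f0=st()['wrist_force']
for z in(.118,.112,.108,.105,.102,.099,.096,.093,.090,.087,.085):
    bot.servo_line([p[0],p[1],z],None,.06); o=get_obs(); F=o['wrist_force']-f0
    print(z,o['position'].round(4),F.round(1))
    if np.abs(F).max()>12: break
E
```

```text
t6.9 [ 0.5644 -0.1914  0.1255] F [-0.2 -0.5 -2.2] w0.0168 j6 -0.48
0.118 [ 0.564  -0.1913  0.1176] [0.2 0.8 1. ]
0.112 [ 0.564  -0.1913  0.1115] [0.3 0.8 0.3]
0.108 [ 0.5641 -0.1913  0.1077] [ 0.9  0.1 -0.8]
0.105 [ 0.5642 -0.1914  0.1048] [ 0.4 -0.2 -0.4]
0.102 [ 0.5641 -0.1913  0.1018] [ 0.1  0.9 -0.2]
0.099 [ 0.5641 -0.1913  0.0988] [-0.1  0.3 -0. ]
0.096 [ 0.5641 -0.1914  0.0957] [-0.   0.4  0.2]
0.093 [ 0.5641 -0.1913  0.0928] [ 0.1  0.3 -0.2]
0.09 [ 0.5641 -0.1913  0.0898] [0.7 0.3 0.8]
0.087 [ 0.5641 -0.1913  0.0868] [ 0.  -0.5 -0. ]
0.085 [ 0.5646 -0.1915  0.0859] [-2.2  0.9  9.5]
```

```bash
python3 - <<'E'
from h import *
d=np.deg2rad
hand.move_gripper(.05); st("rel")
p=get_obs()['position']; bot.servo_line([p[0],p[1],.15],None,.2)
I=np.array([.575,-.2605])
go([.62,-.40,.20],d(0)); st("away")
t=snap("top");s=snap("side")
cr=lambda c,x,y,w,h,k:cv2.resize(c["frame"][y:y+h,x:x+w,::-1],None,fx=k,fy=k,interpolation=cv2.INTER_CUBIC)
A=cr(t,335,195,110,60,5);B=cr(s,320,100,100,110,5)
o=np.zeros((600,800,3),np.uint8); A=A[:300]; o[:300,:550]=A; cv2.imwrite("pics/f1.png",np.vstack([A,np.zeros((0,550,3),np.uint8)]));cv2.imwrite("pics/f1s.png",B)
E
```

```text
rel t10.1 [ 0.5643 -0.1914  0.0849] F [-1.1  0.  -0.2] w0.0502 j6 -0.48
away t11.5 [ 0.6193 -0.3986  0.1985] F [-0.6 -0.9  0.3] w0.0500 j6 -0.57
```

View pics/f1s.png

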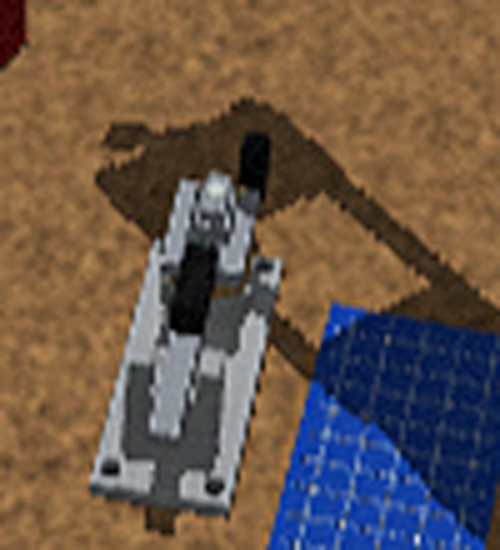

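```bash
python3 - <<'E'
from h import *
d=np.deg2rad; I=np.array([.5747,-.2605])
pos=lambda a,z=.062:[*(I+.062*np.array([np.cos(d(a)),np.sin(d(a))])),z]
a0=268
b=best(pos(a0,.15),d(a0-270)); off=b-d(a0)
bot.reach(pos(a0,.15),q(b)); st("above")
print("end ik",kinematics.solve_ik(pos(188),q(d(188)+off)))
bot.servo_line(pos(a0),None,.12); st("down")
hand.move_gripper(0,40); f0=st("pinch")['wrist_force']
for a in list(range(260,195,-8))+list(range(195,180,-1)):
    try: bot.servo_line(pos(a),q(d(a)+off),.06)
    except bot.IKError as e: print("IK",a);break
    o=get_obs();F=o['wrist_force']-f0; r=o['position'][:2]-I
    tang=F[:2]@np.array([-np.sin(d(a)),np.cos(d(a))])
    print(a,"act %.1f"%(np.degrees(np.arctan2(r[1],r[0]))%360),"ft %.1f"%tang,F.round(1),"w%.4f"%o['gripper_width'])
    if tang>25 or np.abs(F).max()>40: break
st()
E
```

```text
above t12.1 [ 0.5725 -0.3209  0.15  ] F [-1.1 -0.6  0.1] w0.0502 j6 -0.48
end ik [-4.85491947e-01  5.20151497e-01  1.86371530e+00 -4.44089210e-16
  7.57725856e-01  9.45678039e-01]
down t13.0 [ 0.5731 -0.3229  0.0627] F [-0.8 -0.3 -0. ] w0.0499 j6 -0.48
pinch t13.4 [ 0.5729 -0.3228  0.0628] F [-2.1 -0.4  5. ] w0.0152 j6 -0.48
260 act 260.2 ft 0.2 [0.4 0.8 0.9] w0.0151
252 act 252.3 ft 1.4 [1.7 0.6 0. ] w0.0144
244 act 244.4 ft 1.4 [ 1.4 -0.2  0.8] w0.0150
236 act 236.3 ft 1.1 [1.8 0.6 0. ] w0.0149
228 act 228.3 ft 1.6 [ 1.9 -0.3  1.3] w0.0146
220 act 220.3 ft -0.2 [1.4 1.4 2. ] w0.0149
212 act 212.3 ft -0.0 [1.1 0.7 1.1] w0.0148
204 act 204.3 ft -0.3 [1.3 0.9 1.1] w0.0148
196 act 196.2 ft -0.4 [2.2 1.1 0.3] w0.0148
195 act 195.5 ft 0.6 [2.9 0.2 1.3] w0.0144
194 act 194.5 ft 0.8 [ 1.1 -0.6  1.1] w0.0147
193 act 193.6 ft 1.2 [ 1.4 -0.9  0.6] w0.0145
192 act 192.6 ft 0.7 [ 1.1 -0.5  0.5] w0.0149
191 act 191.5 ft 0.5 [ 1.7 -0.2  0.8] w0.0148
190 act 190.6 ft 0.8 [ 1.4 -0.6  0.5] w0.0151
189 act 189.5 ft 1.1 [ 1.9 -0.8  0.4] w0.0150
188 act 188.5 ft 0.3 [ 1.6 -0.1  0.7] w0.0151
187 act 187.5 ft 1.3 [ 2.  -1.   1.2] w0.0147
186 act 186.6 ft 1.2 [ 1.1 -1.1  0.5] w0.0146
185 act 185.9 ft 4.1 [ 1.3 -4.   1. ] w0.0148
184 act 185.4 ft 8.2 [ 1.5 -8.1 -0.3] w0.0147
183 act 185.1 ft 12.2 [  1.5 -12.1  -2.4] w0.0149
182 act 184.7 ft 15.1 [  0.  -15.2  -2.3] w0.0147
181 act 184.2 ft 18.5 [ -0.6 -18.5  -4.2] w0.0150
 t19.8 [ 0.5138 -0.2649  0.0629] F [ -2.7 -19.    0.8] w0.0150 j6 1.08
```

```bash
python3 - <<'E'
from h import *
d=np.deg2rad
hand.move_gripper(.045); p=get_obs()['position']; bot.servo_line([p[0],p[1],.17],None,.2); st("up")
a=go([.5643,-.1914,.17],d(8.8))
bot.servo_line([.5643,-.1914,.0862],q(a),.12); st("down")
hand.move_gripper(0,80); st("grip")
bot.servo_line([.5643,-.1914,.145],None,.08); st("lift")
a=best([.4433,-.178,.145],d(6.1)); bot.servo_line([.4433,-.178,.145],q(a),.15)
bot.servo_line([.4433,-.178,.035],None,.12); st("low")
for z in(.031,.029,.0275,.026):
    bot.servo_line([.4433,-.178,z],None,.04)
    if st(str(z))['wrist_force'][2]>5: break
hand.move_gripper(.05); bot.servo_line([.4433,-.178,.15],None,.2)
go([.40,.15,.3],d(0)); st("end")
t=snap("top","m1t");s=snap("side","m1s")
cr=lambda c,x,y,w,h,k:cv2.resize(c["frame"][y:y+h,x:x+w,::-1],None,fx=k,fy=k,interpolation=cv2.INTER_CUBIC)
cv2.imwrite("pics/m1.png",cr(t,320,190,120,110,5)[:600]); 
E
```

```text
up t20.8 [ 0.512  -0.2608  0.1692] F [-0.5 -0.4  0.5] w0.0453 j6 1.08
down t23.1 [ 0.5648 -0.1916  0.0867] F [ 0.3 -0.3  0.3] w0.0447 j6 -0.48
grip t23.4 [ 0.5651 -0.1916  0.0874] F [-0.7  0.4  5.6] w0.0163 j6 -0.48
lift t24.3 [ 0.5639 -0.1913  0.1447] F [ 0.7 -1.  -2.8] w0.0164 j6 -0.48
low t26.4 [ 0.4438 -0.1782  0.0355] F [ 0.4 -0.1 -1.8] w0.0166 j6 -0.49
0.031 t26.6 [ 0.4434 -0.178   0.0312] F [ 0.6  0.3 -2. ] w0.0167 j6 -0.49
0.029 t26.9 [ 0.4432 -0.178   0.029 ] F [ 0.6  0.3 -3. ] w0.0165 j6 -0.49
0.0275 t27.1 [ 0.4435 -0.1781  0.0284] F [-3.8  2.  15.1] w0.0165 j6 -0.49
end t29.6 [0.4    0.1494 0.2992] F [-0.   0.9  0.6] w0.0498 j6 0.35
```

View pics/m1.png

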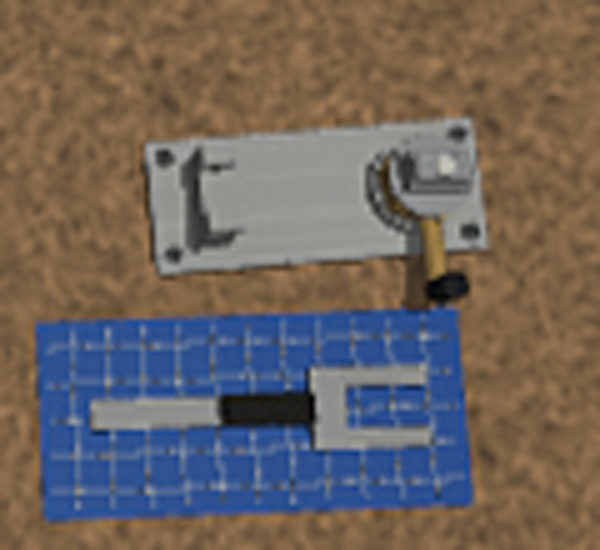

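```bash
python3 - <<'E'
from h import *
t=snap("top");s=snap("side")
I=np.array([.5747,-.2605])
for n,c in(("top",t),("side",s)):
    x,y=proj(c,[.515,-.272,.08])[0].astype(int)
    f=c["frame"].astype(int);m=np.zeros(f.shape[:2],np.uint8);w=10
    m[y-w:y+w,x-w:x+w]=(f.max(2)<45)[y-w:y+w,x-w:x+w]
    k=max(cv2.findContours(m,0,1)[0],key=cv2.contourArea);M=cv2.moments(k);print(n,cv2.contourArea(k),cv2.boundingRect(k))
    uv=np.array([M['m10'],M['m01']])/M['m00']
    e=cast(c,uv,.06)[0]; r=e-I; print("mid peg",e*1000,np.hypot(*r),np.degrees(np.arctan2(r[1],r[0]))%360)
cr=lambda c,x,y,w,h,k:cv2.resize(c["frame"][y:y+h,x:x+w,::-1],None,fx=k,fy=k,interpolation=cv2.INTER_CUBIC)
a=cr(t,385,208,45,47,12);b=cr(s,335,125,40,47,12)
cv2.imwrite("pics/n1.png",np.hstack([a,b])[:600,:800] if a.shape[1]+b.shape[1]<=1100 else a)
print(a.shape,b.shape)
cv2.imwrite("pics/n1.png",np.hstack([cr(t,390,208,33,47,12),cr(s,338,125,33,47,12)]))
E
```

```text
top 24.5 (405, 245, 9, 6)
mid peg [ 514.58775968 -269.86039612] 0.06083665385387513 188.85075132860558
side 80.5 (387, 133, 8, 15)
mid peg [ 509.44045177 -314.63602966] 0.08479102748546076 219.67738870474705
(564, 540, 3) (564, 480, 3)
```

View pics/n1.png

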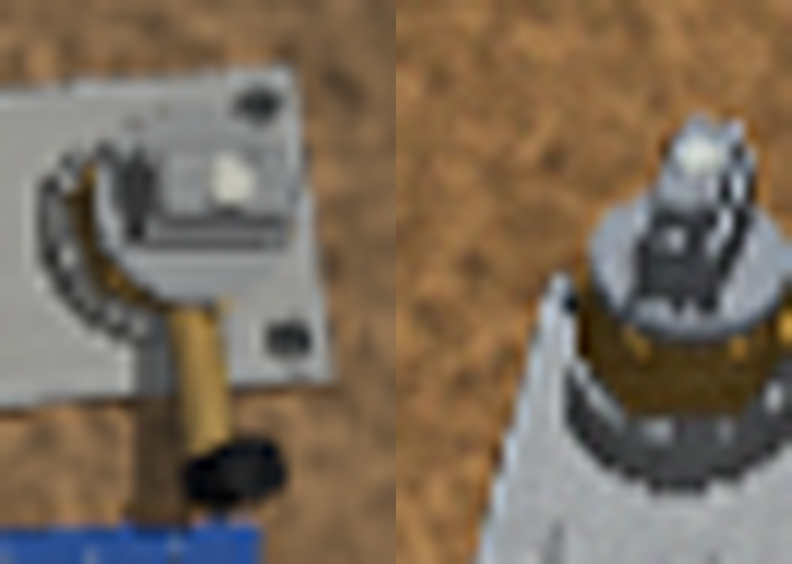

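```bash
cat >> h.py <<'E'
PARK=([.33,-.42,.30],0.)
def adapters(c,n):
    f=c["frame"].astype(int); lo=f.min(2);sp=f.max(2)-lo
    m=((lo>105)&(sp<40)).astype(np.uint8)
    box=(240,180,330,285) if n=="top" else (270,205,395,290)
    mm=np.zeros_like(m);mm[box[1]:box[3],box[0]:box[2]]=m[box[1]:box[3],box[0]:box[2]]
    mm=cv2.morphologyEx(mm,cv2.MORPH_CLOSE,np.ones((3,3)))
    L=[]
    for k in cv2.findContours(mm,0,1)[0]:
        if cv2.contourArea(k)<60: continue
        (x,y),(w,h),a=cv2.minAreaRect((cast(c,k[:,0],.02)*1000).astype(np.float32))
        L.append((x/1000,y/1000,np.deg2rad(a if w>h else a+90)%np.pi,max(w,h),min(w,h)))
    return L
def find():
    T=adapters(snap("top"),"top");S=adapters(snap("side"),"side");out=[]
    for a in T:
        b=[s for s in S if np.hypot(s[0]-a[0],s[1]-a[1])<.015]
        p=np.mean([a[:2],b[0][:2]],0) if b else np.array(a[:2])
        out.append((p[0],p[1],a[2]))
    print("seen",len(T),len(S),[(round(x*1000),round(y*1000),round(np.degrees(t))) for x,y,t in out]); return out
RC=np.array([.515,.2905]);RA=np.deg2rad(1.7)
def pocket(i,j):
    c,s=np.cos(RA),np.sin(RA); x,y=.04*i,.062*j
    return RC+[c*x-s*y,s*x+c*y]
def pick(x,y,th):
    hand.move_gripper(.08,25)
    a=go([x,y,.10],th); bot.servo_line([x,y,.019],q(a),.15)
    hand.move_gripper(.0,25); o=st("len")
    hand.move_gripper(.08)
    bot.servo_line([x,y,.055],None,.2); hand.move_gripper(.05)
    a=best([x,y,.055],th+np.pi/2); bot.reach([x,y,.055],q(a))
    bot.servo_line([x,y,.028],q(a),.1); hand.move_gripper(0,50); o=st("wid")
    bot.servo_line([x,y,.10],None,.15); o=st("lifted")
    return .02<o['gripper_width']<.04
def place(i,j):
    p=pocket(i,j); a=go([*p,.09],RA+np.pi/2); bot.servo_line([*p,.05],q(a),.15)
    f0=get_obs()['wrist_force'][2]
    for dx,dy in[(0,0),(.002,0),(-.002,0),(0,.002),(0,-.002),(.003,.003),(-.003,-.003),(.003,-.003),(-.003,.003)]:
        bot.servo_line([p[0]+dx,p[1]+dy,.046],None,.1); 
        for z in(.042,.039,.036,.0335):
            bot.servo_line([p[0]+dx,p[1]+dy,z],None,.06); o=get_obs()
            if o['wrist_force'][2]-f0>7: break
        print("place",(dx,dy),o['position'].round(4),o['wrist_force'].round(1))
        if o['position'][2]<.0365: break
    hand.move_gripper(.045); bot.servo_line([p[0],p[1],.10],None,.2)
E
python3 - <<'E'
from h import *
t=snap("top")
print("cleaner",cast(t,[[282,160]],0.)*1000,"jar",cast(t,[[351,158]],.02)*1000)
bot.reach(PARK[0],q(best(PARK[0],0)));st()
A=find()
k=min(A,key=lambda a:np.hypot(a[0]-.540,a[1]-.023))
print(k)
if pick(*k): place(-1,-1)
bot.reach(PARK[0],q(best(PARK[0],0)));st()
c=snap("top","a1");cv2.imwrite("pics/a1.png",cv2.resize(c["frame"][110:300,160:430,::-1],None,fx=2.9,fy=2.9,interpolation=2)); find()
E
```

```text
cleaner [[754.23660544 100.26783667]] jar [[ 768.51205388 -103.92492402]]
 t32.0 [ 0.3306 -0.4194  0.3   ] F [ 0.  -0.2  0.1] w0.0505 j6 -0.91
seen 5 5 [(440, 24, 61), (509, 155, 50), (539, 23, 131), (635, 9, 4), (640, 109, 135)]
(np.float64(0.5391070251464845), np.float64(0.023142287254333496), np.float64(2.28816550488487))
len t35.4 [0.54   0.0231 0.0202] F [-0.3 -1.1  7.2] w0.0634 j6 -2.25
wid t38.6 [0.5397 0.0232 0.0287] F [-0.3 -0.7  4.6] w0.0269 j6 -0.68
lifted t39.2 [0.5387 0.0231 0.0996] F [-0.5 -0.  -1.2] w0.0271 j6 -0.68
place (0, 0) [0.4771 0.2275 0.0336] [-0.3 -0.2  3.6]
 t45.0 [ 0.3305 -0.4194  0.2997] F [ 1.  -0.7 -0. ] w0.0453 j6 -0.91
seen 4 4 [(440, 24, 61), (509, 155, 50), (635, 9, 4), (640, 109, 134)]
```

View pics/a1.png

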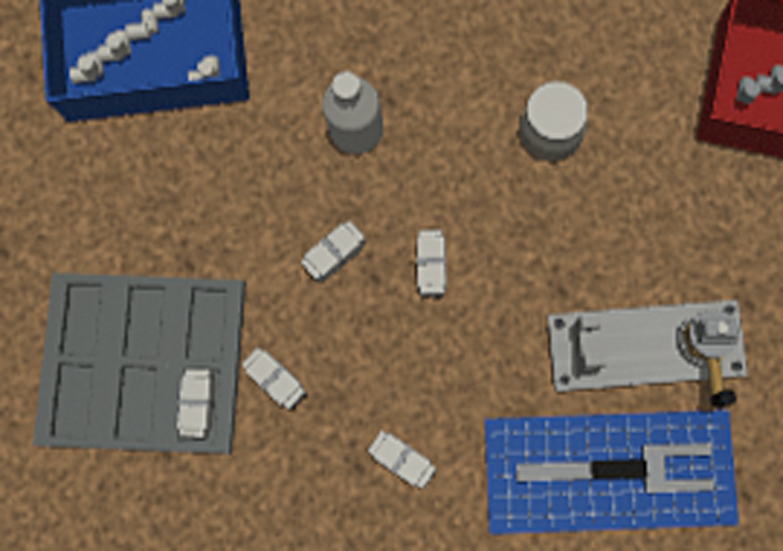

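```bash
python3 - <<'E'
from h import *
x,y,th=.509,.155,np.deg2rad(50)
hand.move_gripper(.042,50)
a=go([x,y,.10],th+np.pi/2); bot.servo_line([x,y,.028],q(a),.12); hand.move_gripper(0,50); st("reloc")
bot.servo_line([x,y,.06],None,.15); bot.servo_line([.535,.05,.06],None,.15); bot.servo_line([.535,.05,.0285],None,.1); st("set")
hand.move_gripper(.05); bot.servo_line([.535,.05,.1],None,.2)
for pk in[(1,-1),(-1,0)]:
    bot.reach(PARK[0],q(best(PARK[0],0)))
    A=find(); k=min(A,key=lambda a:np.hypot(a[0]-.535,a[1]-.05)); print(k)
    if not pick(*k): print("FAILED pick");break
    place(*pk)
bot.reach(PARK[0],q(best(PARK[0],0)));st();find()
E
```

```text
reloc t48.6 [0.5098 0.1552 0.029 ] F [0.1 0.6 6.7] w0.0266 j6 -2.15
set t50.3 [0.5347 0.0507 0.028 ] F [-0.6 -0.6 -1.5] w0.0266 j6 -2.35
seen 4 4 [(440, 24, 61), (536, 48, 49), (635, 9, 4), (640, 109, 134)]
(np.float64(0.5362625427246094), np.float64(0.04760311889648437), np.float64(0.8613592408536694))
len t56.7 [0.5372 0.0476 0.0202] F [-0.2 -0.9  7.3] w0.0634 j6 -0.78
wid t59.8 [0.5368 0.0477 0.0287] F [-0.2 -0.2  4.4] w0.0268 j6 -2.35
lifted t60.5 [0.5359 0.0476 0.0996] F [ 0.8 -0.4 -0.2] w0.0268 j6 -2.35
place (0, 0) [0.5571 0.2299 0.0337] [0.1 0.2 2. ]
seen 3 3 [(440, 24, 61), (635, 9, 4), (640, 109, 134)]
(np.float64(0.4400116271972656), np.float64(0.023837421417236326), np.float64(1.0608403262498285))
len t69.9 [0.4409 0.0238 0.02  ] F [-0.9 -1.6  7. ] w0.0636 j6 -1.01
wid t73.1 [0.4404 0.0238 0.0287] F [-1.4 -0.6  6.2] w0.0271 j6 0.56
lifted t73.7 [0.4398 0.0238 0.0998] F [-0.2 -0.9 -1.2] w0.0268 j6 0.56
place (0, 0) [0.4753 0.2895 0.0337] [-1.1  1.3  2.3]
 t80.2 [ 0.3305 -0.4195  0.2997] F [ 0.8  0.3 -0.5] w0.0451 j6 2.23
seen 2 2 [(635, 9, 4), (640, 109, 134)]
```

```bash
python3 - <<'E'
from h import *
for pk in[(1,0),(-1,1)]:
    A=find(); k=min(A,key=lambda a:a[1]); print(k)
    if not pick(*k): print("FAILED pick");break
    place(*pk)
    bot.reach(PARK[0],q(best(PARK[0],0)))
st();find()
c=snap("top");s=snap("side","b1s")
cv2.imwrite("pics/b1.png",cv2.resize(c["frame"][110:300,160:430,::-1],None,fx=2.9,fy=2.9,interpolation=2))
cv2.imwrite("pics/b1s.png",cv2.resize(s["frame"][190:400,210:410,::-1],None,fx=2.8,fy=2.8,interpolation=2))
E
```

```text
seen 2 2 [(635, 9, 4), (640, 109, 134)]
(np.float64(0.6352820129394532), np.float64(0.009280459880828857), np.float64(0.07638982974696705))
len t83.8 [0.6363 0.0092 0.0204] F [-0.7  0.   7.2] w0.0632 j6 -0.06
wid t87.0 [0.6358 0.0093 0.0287] F [-0.7 -0.3  3.6] w0.0267 j6 -1.63
lifted t87.6 [0.6349 0.0093 0.0996] F [-0.6 -0.6 -0.2] w0.0270 j6 -1.63
place (0, 0) [0.5553 0.2918 0.0337] [0.3 0.5 1.3]
seen 1 1 [(640, 109, 134)]
(np.float64(0.6397733459472656), np.float64(0.10903061676025391), np.float64(2.338453909169809))
len t97.8 [0.6408 0.1092 0.0204] F [-0.5 -0.8  6.6] w0.0636 j6 -2.17
wid t101.0 [0.6403 0.1091 0.0286] F [-0.3 -0.1  3.8] w0.0272 j6 -0.60
lifted t101.6 [0.6393 0.109  0.0996] F [-0.7  1.  -1.4] w0.0267 j6 -0.60
place (0, 0) [0.4734 0.3515 0.0336] [-0.2  0.2  1.1]
 t108.1 [ 0.3305 -0.4196  0.2998] F [ 0.3 -0.6 -0.5] w0.0449 j6 -0.91
seen 0 0 []
```

View pics/b1.png

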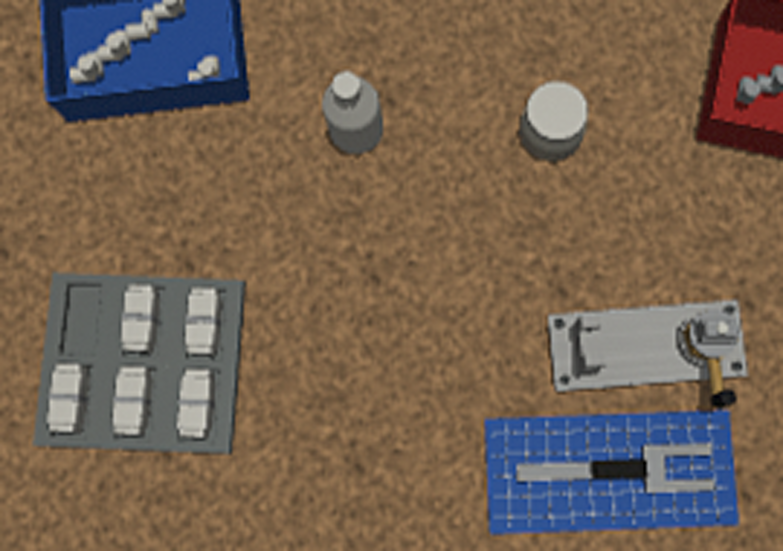

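View pics/b1s.png

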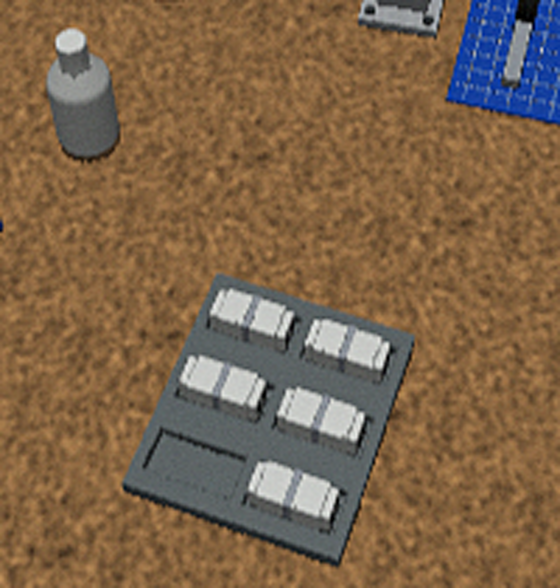

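```bash
python3 - <<'E'
from h import *
hand_in(); st()
E
```

```text
the job is handed in; nothing more can be done
the job is handed in; nothing more can be done
```

The job is handed in, about 108 s into the 208 s limit, with everything asked for done as far as my checks show.

- **Fork and locknut:** I lowered the fork over the insert's flats with its handle in the saddle. I then pinched the lever peg and swung it clockwise until the force rose steadily to about 18 N. Afterwards the camera put the peg about 80° round from its zero position. The insert itself looked turned about 5°, which is the play in the fork's slot. That leaves the nut turned about 75° (1.3 rad), its stop; this is an estimate from the pictures.
- **Fork return:** The fork lies flat and fully inside the edges of its blue mat in the last picture.
- **Adapters:** Five were out on the bench. One was knocked aside during the run; I found it again and moved it clear of the rack before picking it. All five are in pockets of their own. Each was lowered 5 mm above its height on the bench, the height of the pocket floor, without catching, and both cameras show none left on the bench.
- **Cleaner bottle and jar:** I did not touch them, and they look unmoved in the last pictures.

No check failed. The two cameras disagreed by about 3–6 mm in y on some measurements, such as the adapters and the fork grip. I averaged them, and closing the jaws on each part took up the rest.

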